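Third hand at the cleating jig: stop down, cleat home, keep it pressed to the fence

ROBOT

A 6-joint arm with a two-finger parallel gripper is mounted at the origin on a cart in front of the work surface, level with it; the furniture and walls round the work are solid. World frame = base frame: x ahead of the robot, y to its left, z up, the work surface at z = 0. Lengths are in m, angles in rad, forces in N, time in s.
With the tool pointing down it reaches from about 0.3 to 0.775 m from the base axis. Payload 14.6 kg.
Tool frame: the origin (TCP) lies on the centre line of the jaws, within the pads' length; the fingertips stand 19 mm ahead of it and the grasp point (between the pads) is the TCP; y points along the fingers, x is the direction in which the jaws open and shut, and the axes are right-handed (so a half turn about y gives the same grasp; the last joint's range is limited). The gripper opens to 94 mm and grips with 3 to 60 N. Pads are 16 mm wide; open, the fingers measure 119 mm over their backs; the gripper's body (75 mm by 177 mm) begins 78 mm behind the grasp point.
Start: joints at [1.263, 0.3, 1.521, -0, 1.321, -0.067], TCP at [0.131, 0.534, 0.224] pointing down, gripper open.
Joint ranges: [-3.03, 3.03], [-0.79, 2.21], [0.23, 2.52], [-1.04, 4.18], [0, 3.07], [-2.55, 2.55]. Speed limits (rad/s): [2.22, 2.22, 2.57, 3.14, 3.14, 3.14].

INTERFACE

Orientations are given as [roll, pitch, yaw] about the fixed x, y, z axes, in that order (R = Rz(yaw) Ry(pitch) Rx(roll)).
In Python, from station import ctrl, optics gives the robot as it stands.
- The arm moves only by the tool jog_arm, never from a script. Its argument "targets" is a list of rows, each a list of 3 entries, a list of its own where there are three numbers: the finger opening in cm, from 0 to 9.4, then the shift along the tool's x, y, z in cm, then the turn about the tool's y in rad. A call has 1 to 10 rows; each row is the pose to reach, as a shift and turn from the pose commanded when the call began, along the tool's axes at that moment; what a row does not reach only later rows make up. A row lasts 1/10 s, in which the tool goes at most 50 mm and 8.59 degrees, less where a joint would pass 70% of its speed; a pose out of reach is approached as far as the arm can. A call with a gripper value outside its range is refused whole. The fingers move at their own pace and stop on an object; "grip_force" is the grip in N (left out, the last holds). Time passes only in rows, so rows that repeat a pose let the fingers close. It gives the time, the measured TCP pose, the force and the opening at its end, in the units of the state.
- ctrl.get_obs(): the state, without advancing time (a new reading comes with each control period).
- optics.camera(name): name is "side" or "top" or "wrist"; returns a dict with "img" (384x512x3 uint8, red, green, blue), "range_z" (384x512 float32, m along the optical axis (not along the pixel's ray), 0 where there is no reading), "camera_matrix" (3x3 intrinsics, pixels), "world_to_cam" (4x4, takes a point from world to camera coordinates); the wrist camera has in their place "mount" (4x4, takes a point from camera to tool coordinates, whose origin is the TCP and whose axes are the tool frame's). Camera axes: x right, y up, looking along -z (the intrinsics and any distortion apply to the point x, -y, -z); pixel columns grow to the right and rows downward; lengths in m; the calibration is good to about 2 mm. A picture is of the moment at which its call begins: read the wrist's pose just before it.
- ctrl.hand_in(): hands the job in, once; it reports no verdict.
The state is a dict: "time_s": time; "qpos": joint angles; "joint_vel": joint speeds; "tau": joint torques, N m; "ee_pos": TCP position; "eef_rot": TCP orientation; "force": force on the tool from outside, world axes, zero at the start; "moment": the same for the moment, N m; "grip_width": finger opening in m.
Only numpy, scipy, OpenCV 4.12 (cv2) and the standard library are available. Lean on these libraries where they do the work, as an engineer would, in place of code of your own. Each camera call takes 0.05 s, during which the arm holds its last target. There are 200 camera calls.

TASK

Be the third hand for the colleague who will screw the loose wooden cleat onto the crate panel in the jig. First press the raised arm of the flip stop fully down; then lay the cleat flat on the panel with its long side flush against the aluminium fence and its left end butted against the right side of the stop arm, leaving the screwdriver, tape measure and stapler where they lie. Finish while still holding it: keep pushing the cleat squarely against the fence with a steady force of about 15 newtons (at least 8, at most 22) and do not let go.

Things in the scene. Friction and masses are not known exactly. Their poses are not given: they have to be found in the camera images.
- cleat: loose pine batten, 30 mm wide (x), 160 mm long (y), 40 mm high (z), about 0.11 kg, on the bench left of the jig, two screws started in its top; origin: centre of its underside. Either long side may go to the fence and either end to the stop. Grip it across its 30 mm width near mid-length, by its upper 25 mm (the fence stays below that)
- jig: fixed grey board with a fixed plywood crate panel on it: panel top 21 mm above the bench, 140 mm (x, back to the fence) by 260 mm (y, centred). A wooden rail, 30 mm wide, 40 mm high, is already fastened along the panel's near edge, its inner side 110 mm from the fence face. Origin: on the bench, 80 mm before the fence face, mid-length; x towards the fence, y left along it, z up
- fence: fixed aluminium bar along the panel's far side, 25 mm thick, 300 mm long; only 10 mm higher than the panel, so fingers can reach over it. Origin: on its working face at panel-top height, mid-length; x points into the fence (the way to push), y left along it, z up. A seated cleat's origin is at x = -15 mm, z = 0
- stop_arm (a joint): hinge of the flip stop's arm, rad: 0 = fully down on its stop (level over the panel), positive = raised; starts at 0.55 to 1.0. Its axis runs along the fence. A friction hinge, about 0.25 Nm: it stays where it is left and has no spring; some 5 N on the tab moves it
- stop_tab (a point): centre of the top of the black thumb tab (26 mm by 30 mm) on the arm's free end, moves with the arm: 57 mm to the near side (-x) of the hinge axis, 13 mm above it and 8 mm to its left when down; raised, it is turned up about the hinge. Press it down with closed fingers
- stop_hinge (a point): fixed point on the arm's hinge axis, mid-width of the arm: over the fence's centre line, 34 mm above the panel's top. Axes as the fence's
- stop_face (a point): fixed point on the fence face at panel-top height where the right (-y) side of the lowered arm stands; axes as the fence's. A butted cleat has its origin 80 mm to -y and 15 mm to -x of it. The lowered arm is 14 mm thick (to +y), reaches 58 mm out from the fence and stands 3 to 47 mm above the panel
- screwdriver: bystander: screwdriver with blue handle, 198 mm long, lying behind the fence; do not disturb
- tape_measure: bystander: yellow tape measure, 38x68x62 mm, standing behind the fence; do not disturb
- stapler: bystander: red and black stapler, 34x149x48 mm, on the bench in front of the label printer; do not disturb

How it is judged:
By the outcome, as a careful person would: the job done as asked, in the order asked, and still so for the second after the job is handed in, while the arm keeps its last pose, push and grip.
It also fails if it takes over 69 s, if anything falls off the work surface, if the arm or the gripper's body presses on something with over 40 N, if the wrist force passes 120 N, or if a joint passes its speed limit or range.

## Working session

There is one attempt and no reset: what is moved stays moved. The work goes in short steps, Python scripts to look and compute and a tool call to move; the robot and the scene stay as the last step left them, time stands still between calls to the robot, and variables do not carry over. Pictures are saved under pics/ and viewed, about 8 in all and at most 12, crops included, and the job is handed in when it is done.

Besides the shell and the picture viewer there is one more tool, called as name(argument=value, ...) on one line, values as JSON. jog_arm: Moves the arm, as the interface text tells. Its arguments: {"type":"object","properties":{"targets":{"type":"array","items":{"type":"array"}},"grip_force":{"type":"number"}},"required":["targets"]}

```bash
mkdir -p pics; ls
cat > h.py <<'E'
import numpy as np, cv2
from station import ctrl, optics
from scipy.spatial.transform import Rotation as R
def cloud(c, T=None):
    K=c["camera_matrix"]; z=c["range_z"]; v,u=np.mgrid[0:384,0:512]
    p=np.stack([(u-K[0,2])/K[0,0]*z, -(v-K[1,2])/K[1,1]*z, -z, np.ones_like(z)],-1)
    if T is None: T=np.linalg.inv(c["world_to_cam"])
    q=(p@T.T)[...,:3]; q[z==0]=np.nan
    return q
def snap(n):
    if n=="wrist":
        o=ctrl.get_obs(); T=np.eye(4); T[:3,:3]=R.from_euler("xyz",o["eef_rot"]).as_matrix(); T[:3,3]=o["ee_pos"]
        c=optics.camera(n); return c, cloud(c,T@c["mount"])
    c=optics.camera(n); return c, cloud(c)
E
python3 - <<'E'
from h import *
o=ctrl.get_obs(); print(o)
for n in("top","side"):
    c,q=snap(n); print({k:(v if k!="img" and k!="range_z" else 0) for k,v in c.items()})
    cv2.imwrite(f"pics/{n}0.png",c["img"][...,::-1]); np.save(f"{n}0.npy",q)
E
python3 -c "
import cv2,numpy as np
cv2.imwrite('pics/both0.png',np.hstack([cv2.imread('pics/top0.png')]))"
```

```text
pics
{'time_s': 0.0, 'qpos': array([ 1.26341597e+00,  3.00482551e-01,  1.52159977e+00,  1.48365101e-05,
        1.32067933e+00, -6.65949979e-02]), 'joint_vel': array([-6.80275571e-04, -1.95875338e-03,  1.95591440e-04, -8.38061539e-05,
       -8.43190502e-04,  1.45303376e-03]), 'tau': array([ 3.12139919e-04, -5.31820428e+01, -3.52732337e+01,  7.08386069e-02,
        2.45554018e-02, -9.47714125e-05]), 'ee_pos': array([0.13107887, 0.53390151, 0.22387212]), 'eef_rot': array([-1.57070420e+00,  1.16545855e-03,  1.33000734e+00]), 'force': array([-0.34081505, -0.11497497, -0.35542693]), 'moment': array([-0.03499912,  0.00980354, -0.02250113]), 'grip_width': 0.09423653308627675}
{'img': 0, 'range_z': 0, 'camera_matrix': array([[412.43772326,   0.        , 257.36107715],
       [  0.        , 412.43772326, 190.44449443],
       [  0.        ,   0.        ,   1.        ]]), 'world_to_cam': array([[-0.01496495, -0.99960317,  0.02386515,  0.00724704],
       [ 0.99188959, -0.01182811,  0.12655094, -0.61381635],
       [-0.12621844,  0.02556542,  0.99167299, -0.98671925],
       [ 0.        ,  0.        ,  0.        ,  1.        ]])}
{'img': 0, 'range_z': 0, 'camera_matrix': array([[349.8827238 ,   0.        , 259.15806717],
       [  0.        , 349.8827238 , 193.23767511],
       [  0.        ,   0.        ,   1.        ]]), 'world_to_cam': array([[ 0.96603944, -0.25773438, -0.01846072, -0.57857225],
       [ 0.12065494,  0.38675323,  0.91425616, -0.13759984],
       [-0.2284955 , -0.88543488,  0.4047158 , -0.73864275],
       [ 0.        ,  0.        ,  0.        ,  1.        ]])}
```

View pics/top0.png

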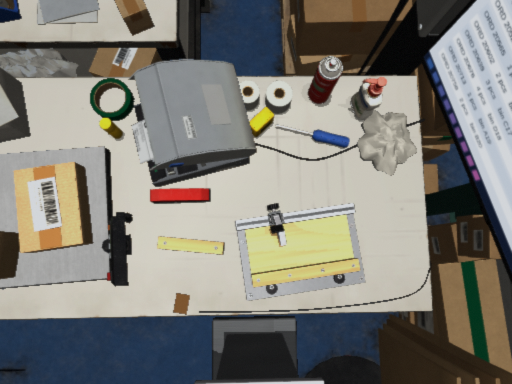

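View pics/side0.png

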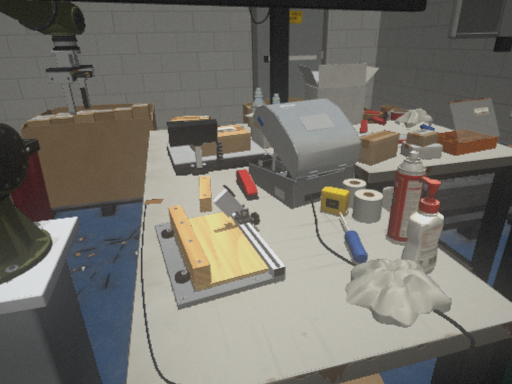

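Top view: cleat at (190,245), running nearly along y; fence line from (237,220) to (354,208); flip stop at (277,215); rail at (305,273). Screwdriver and tape are well behind the fence, stapler at (180,195).

Run:
```python
from h import *
q=np.load("top0.npy"); im=cv2.imread("pics/top0.png")
v,u=np.mgrid[0:384,0:512]
def rect(name,box,zl,zh):
    m=(u>box[0])&(u<box[1])&(v>box[2])&(v<box[3])&(q[...,2]>zl)&(q[...,2]<zh)
    k,l,s,_=cv2.connectedComponentsWithStats(m.astype(np.uint8)); m=l==1+np.argmax(s[1:,4])
    p=q[m]; r=cv2.minAreaRect(p[:,:2].astype(np.float32)); print(name,m.sum(),np.round(r[0],4),np.round(r[1],4),round(r[2],2),"z",np.round(np.percentile(p[:,2],[5,50,95]),4)); return p
rect("cleat",(145,235,228,262),.03,.055)
rect("bench",(150,230,210,226),-.03,.03)
rect("rail",(240,370,255,295),.05,.08)
f=rect("fence",(230,360,195,225),.026,.04)
rect("board",(230,370,200,300),.004,.03)
rect("panel",(230,370,210,280),.016,.026)
rect("stapler",(140,220,180,210),.03,.07)
m=(u>255)&(u<300)&(v>195)&(v<250)&(q[...,2]>.045); p=q[m]
print(len(p), np.round(p[np.argsort(p[:,2])][::12],3).tolist())
a=im[190:310,225:375]; cv2.imwrite("pics/jig.png",cv2.resize(a,None,fx=5,fy=5,interpolation=cv2.INTER_CUBIC))
```

```text
cleat 819 [0.4819 0.165 ] [0.1601 0.03  ] 83.91 z [0.0369 0.0397 0.0427]
bench 1182 [0.5502 0.171 ] [0.1994 0.0363] 89.19 z [-0.0034 -0.0002  0.0028]
rail 1418 [ 0.4131 -0.1128] [0.0305 0.2597] 7.77 z [0.0574 0.0605 0.0635]
fence 722 [ 0.5568 -0.1514] [0.0251 0.1863] 7.69 z [0.0276 0.0307 0.0336]
board 6933 [ 0.4624 -0.1059] [0.2001 0.3005] 7.69 z [0.0098 0.0196 0.0246]
panel 4386 [ 0.4825 -0.105 ] [0.1104 0.2644] 7.66 z [0.0177 0.0206 0.0237]
stapler 668 [0.607  0.1974] [0.0303 0.136 ] 1.07 z [0.0321 0.0408 0.048 ]
310 [[0.552, -0.053, 0.047], [0.537, -0.03, 0.058], [0.546, -0.054, 0.06], [0.548, -0.04, 0.062], [0.548, -0.054, 0.064], [0.539, -0.034, 0.065], [0.553, -0.054, 0.067], [0.543, -0.051, 0.072], [0.535, -0.041, 0.077], [0.53, -0.043, 0.085], [0.502, -0.046, 0.09], [0.481, -0.059, 0.096], [0.486, -0.055, 0.098], [0.49, -0.057, 0.101], [0.525, -0.046, 0.102], [0.493, -0.052, 0.104], [0.522, -0.048, 0.105], [0.515, -0.038, 0.108], [0.495, -0.054, 0.109], [0.518, -0.031, 0.111], [0.502, -0.047, 0.112], [0.504, -0.047, 0.114], [0.511, -0.029, 0.115], [0.513, -0.042, 0.116], [0.515, -0.051, 0.116], [0.508, -0.047, 0.118]]
```

View pics/jig.png

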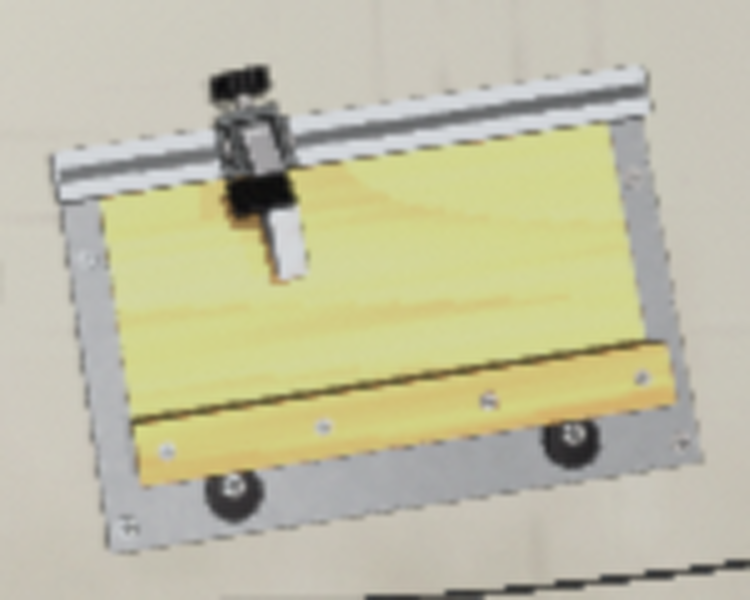

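Crop: stop hinge at about (255,145), black tab (262,195), arm's end (288,245); the rail, board and fence agree on yaw +7.7°. Now the stop in the fence frame.

```bash
cat >> h.py <<'E'
PSI=np.radians(7.7); F=np.array([.5370,-.0961,.021])
RF=R.from_euler("z",PSI).as_matrix()
def tof(q): return (q-F)@RF
def fromf(p): return F+RF@np.array(p)
E
python3 - <<'E'
from h import *
for n in("top","side"):
    q=tof(np.load(n+"0.npy")); im=cv2.imread(f"pics/{n}0.png").astype(int)
    m=(abs(q[...,0]+.01)<.08)&(q[...,2]>.030)&(q[...,2]<.2)&(abs(q[...,1]-.05)<.06)
    if n=="top":
        mm=(q[...,0]<-.06) & m
    v=im.sum(-1)
    print(n,m.sum())
    p=q[m]; b=v[m]; vv,uu=np.nonzero(m)
    for lo in np.arange(-.08,.05,.01):
        s=(p[:,0]>=lo)&(p[:,0]<lo+.01)
        for nm,t in(("bright",s&(b>330)),("dark",s&(b<150))):
            if t.sum()>2: print(round(lo,3),nm,t.sum(),"y",np.round(np.percentile(p[t,1],[3,50,97])*1e3,1),"z",np.round(np.percentile(p[t,2],[3,50,97])*1e3,1))
E
```

```text
top 308
-0.06 bright 7 y [39.6 46.  50.6] z [70.9 72.2 74.8]
-0.05 bright 27 y [40.3 47.7 52.8] z [74.4 79.4 82.4]
-0.04 bright 30 y [40.1 47.3 53.6] z [67.  85.8 90.1]
-0.03 bright 25 y [41.4 46.4 53.3] z [89.1 92.5 96.2]
-0.03 dark 4 y [57.5 60.8 63.8] z [95.3 95.9 98.9]
-0.02 dark 49 y [44.5 57.  68.9] z [87.2 93.1 98.7]
-0.01 bright 6 y [42.9 48.2 54.2] z [64.1 66.1 68.7]
-0.01 dark 26 y [44.5 56.8 68.4] z [77.3 83.8 88.8]
-0.0 bright 25 y [39.7 49.  55.2] z [46.1 58.1 64.4]
0.01 bright 31 y [33.3 49.6 65. ] z [35.3 41.8 49.8]
0.02 bright 4 y [38.  50.2 53.2] z [32.  38.1 44.4]
side 552
-0.05 bright 38 y [34.5 37.2 46.4] z [62.2 73.9 80.2]
-0.04 bright 78 y [34.6 36.6 46.8] z [52.3 72.1 86.9]
-0.03 bright 115 y [34.5 36.8 47.6] z [38.9 70.9 93.3]
-0.02 bright 103 y [35.2 37.5 44.4] z [35.4 61.9 94.3]
-0.01 bright 65 y [36.4 38.1 40.1] z [39.4 58.9 79. ]
-0.0 bright 43 y [36.7 38.3 40.5] z [34.8 51.1 65. ]
0.01 bright 18 y [29.3 38.1 40.8] z [36.6 43.8 51.2]
0.02 bright 6 y [32.2 44.9 56.9] z [37.1 40.  42. ]
```

```bash
cat >> h.py <<'E'
def plan(targets):
    "targets: (fx,fy,fz(world z),yaw) in world; prints shift cm in tool axes, turn"
    o=ctrl.get_obs(); M=R.from_euler("xyz",o["eef_rot"]).as_matrix(); y0=np.arctan2(M[1,0],M[0,0])
    C=np.array([[np.cos(y0),np.sin(y0),0],[0,0,-1],[-np.sin(y0),np.cos(y0),0]])
    print("now",np.round(o["ee_pos"],4),"yaw",round(y0,4),"t",o["time_s"],"F",np.round(o["force"],1))
    for t in targets:
        d=C@(np.array(t[:3])-o["ee_pos"]); print(np.round(d*100,2).tolist(),"turn",round(-(t[3]-y0),3), "|d|",round(float(np.linalg.norm(d)),3))
def ft(x,y,ztip): # fence mm, tip height above panel -> world TCP
    p=fromf([x/1e3,y/1e3,ztip/1e3+.019]); return list(p)
E
python3 - <<'E'
from h import *
q=np.load("top0.npy"); 
m=(q[...,1]>.25)&(q[...,1]<.4)&(q[...,0]<.6)&(q[...,0]>.2)&(q[...,2]>.02); p=q[m]
print(p.min(0),p.max(0))
Y=PSI+np.pi/2
plan([[.33,.15,.224,Y], ft(-4,56,125)+[Y]])
E
```

```text
[0.40090141 0.25015046 0.02062475] [0.59981853 0.39996255 0.19867666]
now [0.1311 0.5339 0.2239] yaw 1.3299 t 0.1 F [-0.2 -0.9  0.3]
[-32.54, -0.01, -28.47] turn -0.375 |d| 0.432
[-46.44, 5.89, -52.02] turn -0.375 |d| 0.7
```

jog_arm(targets=[[0,[-32.5,0,-28.5],-0.375],[0,[-32.5,0,-28.5],-0.375],[0,[-32.5,0,-28.5],-0.375],[0,[-32.5,0,-28.5],-0.375],[0,[-32.5,0,-28.5],-0.375],[0,[-32.5,0,-28.5],-0.375],[0,[-32.5,0,-28.5],-0.375],[0,[-32.5,0,-28.5],-0.375],[0,[-32.5,0,-28.5],-0.375],[0,[-32.5,0,-28.5],-0.375]], grip_force=35)

```text
time_s: 1.1
ee_pos: [0.3315, 0.1478, 0.2244]
eef_rot: [-1.571, 0.0, 1.7]
force: [-0.9, 0.4, -0.5]
grip_width: 0.018
```

Run:
```python
from h import *
Y=PSI+np.pi/2
plan([ft(-4,56,125)+[Y]])
```

```text
now [0.3315 0.1478 0.2244] yaw 1.7004 t 1.1 F [-0.9  0.4 -0.5]
[-21.24, 5.94, -16.8] turn -0.005 |d| 0.277
```

jog_arm(targets=[[0,[-21.2,5.0,-16.8],0],[0,[-21.2,5.0,-16.8],0],[0,[-21.2,5.0,-16.8],0],[0,[-21.2,5.0,-16.8],0],[0,[-21.2,5.0,-16.8],0],[0,[-21.2,5.0,-16.8],0],[0,[-21.2,5.0,-16.8],0],[0,[-21.2,5.9,-16.8],0],[0,[-21.2,5.9,-16.8],0]])

```text
time_s: 2.0
ee_pos: [0.5243, -0.0359, 0.1643]
eef_rot: [-1.569, -0.001, 1.706]
force: [-0.4, 0.1, -0.3]
grip_width: 0.0006
```

Run:
```python
from h import *
Y=PSI+np.pi/2
plan([ft(*a)+[Y] for a in [(-6,56,88),(-17,56,80),(-28,56,70),(-38,56,58),(-44.5,56,47),(-44.5,56,45)]])
c,q=snap("top"); a=c["img"][160:330,200:400,::-1]; a=cv2.resize(a,None,fx=2,fy=2)
c,q=snap("wrist"); b=c["img"][...,::-1]; np.save("w1.npy",q)
o=np.zeros((384,512+400,3),np.uint8); o[:340,:400]=a; o[:,400:]=b
cv2.imwrite("pics/p1.png",cv2.resize(o,(800,337)))
```

```text
now [ 0.5243 -0.0359  0.1643] yaw 1.7061 t 2.0 F [-0.4  0.1 -0.3]
[-0.54, 3.63, 0.15] turn 0.001 |d| 0.037
[-0.54, 4.43, 1.25] turn 0.001 |d| 0.046
[-0.54, 5.43, 2.35] turn 0.001 |d| 0.059
[-0.54, 6.63, 3.35] turn 0.001 |d| 0.074
[-0.54, 7.73, 4.0] turn 0.001 |d| 0.087
[-0.54, 7.93, 4.0] turn 0.001 |d| 0.089
```

View pics/p1.png

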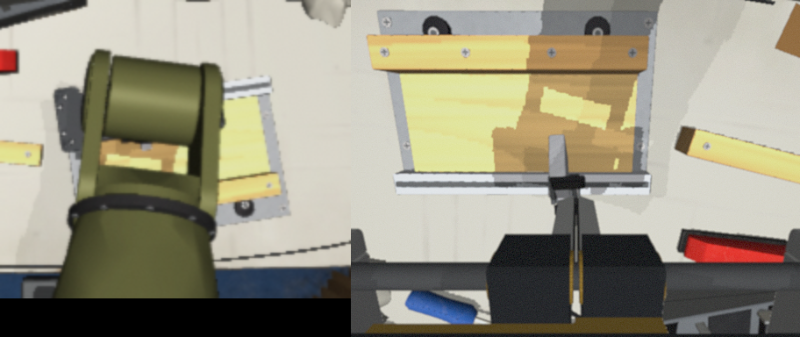

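Right half: closed fingers (577,230) stand just over the black tab (568,183), arm below at (557,155). Pressing along the arc.

jog_arm(targets=[[0,[-0.5,2.0,0.1],0],[0,[-0.5,3.6,0.15],0],[0,[-0.5,4.0,0.7],0],[0,[-0.5,4.4,1.25],0],[0,[-0.5,4.9,1.8],0],[0,[-0.5,5.4,2.35],0],[0,[-0.5,6.0,2.9],0],[0,[-0.5,6.6,3.35],0],[0,[-0.5,7.2,3.7],0],[0,[-0.5,7.4,3.8],0]])

```text
time_s: 3.1
ee_pos: [0.4876, -0.0472, 0.0907]
eef_rot: [-1.57, -0.0, 1.705]
force: [2.4, 0.3, 2.7]
grip_width: 0.0004
```

jog_arm(targets=[[0,[0,0.2,0.1],0],[0,[0,0.3,0.2],0],[0,[0,0.3,0.2],0]])

```text
time_s: 3.4
ee_pos: [0.4861, -0.0474, 0.0883]
eef_rot: [-1.57, -0.0, 1.705]
force: [0.4, -0.6, 1.1]
grip_width: 0.0006
```

jog_arm(targets=[[0,[0,0.1,0],0],[0,[0,0.15,0],0],[0,[0,0.15,0],0]])

```text
time_s: 3.7
ee_pos: [0.486, -0.0474, 0.0871]
eef_rot: [-1.57, -0.0, 1.705]
force: [-3.9, -0.4, 7.7]
grip_width: 0.0007
```

jog_arm(targets=[[0,[0,0.1,0],0],[0,[0,0.1,0],0]])

```text
time_s: 3.9
ee_pos: [0.4861, -0.0474, 0.0868]
eef_rot: [-1.57, 0.0, 1.705]
force: [-8.6, 0.5, 18.1]
grip_width: 0.0002
```

jog_arm(targets=[[0,[0,0.05,0],0],[0,[0,0.05,0],0],[0,[0,-3,0],0],[0,[0,-8,0],0],[2,[0,-13,0],0],[6,[0,-13,0],0],[6,[0,-13,0],0]])

```text
time_s: 4.6
ee_pos: [0.4863, -0.0474, 0.2162]
eef_rot: [-1.572, 0.0, 1.705]
force: [-0.5, -0.7, 0.1]
grip_width: 0.0211
```

Run:
```python
from h import *
plan([[.4819,.165,.10,-.106],[.4819,.165,.036,-.106]])
c,q=snap("wrist"); np.save("w2.npy",q); cv2.imwrite("pics/w2.png",c["img"][...,::-1])
p=tof(q); z=p[...,2]
m=(abs(p[...,0]+.035)<.02)&(abs(p[...,1]-.05)<.05)&(z>.025)
for lo in np.arange(.03,.075,.005):
    s=m&(z>lo)&(z<lo+.005)
    if s.sum()>2: print(round(lo,3),s.sum(),"x",np.round(np.percentile(p[s,0],[2,50,98])*1e3,1),"y",np.round(np.percentile(p[s,1],[2,50,98])*1e3,1))
# fence/panel check
s=(abs(z-.01)<.003)&(abs(p[...,1])<.15)&(abs(p[...,0])<.05)
r=cv2.minAreaRect(p[s][:,:2].astype(np.float32)); print("fence",r, s.sum())
s=s&(abs(p[...,1])<.14)
e=[]
for y in np.arange(-.13,.14,.02):
    t=s&(abs(p[...,1]-y)<.01)
    if t.sum()>20: e.append((round(y,2),round(np.percentile(p[t,0],2)*1e3,1)))
print(e)
```

```text
now [ 0.4863 -0.0474  0.2162] yaw 1.705 t 4.6 F [-0.5 -0.7  0.1]
[21.11, 11.62, -2.4] turn 1.811 |d| 0.242
[21.11, 18.02, -2.4] turn 1.811 |d| 0.279
0.04 175 x [-51.7 -22.9 -15.9] y [39.6 46.9 63. ]
0.045 610 x [-54.8 -43.  -31.7] y [39.6 53.4 67.3]
fence ((0.018158867955207825, -6.684660911560059e-05), (0.06314908713102341, 0.299799382686615), 0.1099037379026413) 3798
[(np.float64(-0.13), np.float64(1.0)), (np.float64(-0.11), np.float64(1.0)), (np.float64(-0.09), np.float64(1.1)), (np.float64(-0.07), np.float64(1.0)), (np.float64(-0.05), np.float64(1.4)), (np.float64(-0.03), np.float64(1.1)), (np.float64(-0.01), np.float64(1.2)), (np.float64(0.01), np.float64(1.2)), (np.float64(0.03), np.float64(1.0)), (np.float64(0.05), np.float64(-0.0)), (np.float64(0.07), np.float64(0.6)), (np.float64(0.09), np.float64(1.0)), (np.float64(0.11), np.float64(1.3)), (np.float64(0.13), np.float64(1.2))]
```

View pics/w2.png

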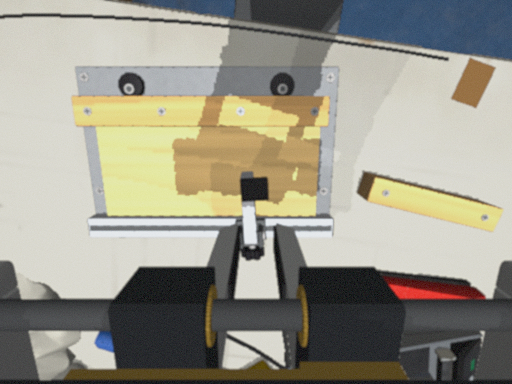

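Tab (255,187) is level (z 45–50 mm above panel, as it must be when down); arm's right side at fence y ≈ +39.5 mm. Fence yaw confirmed within 0.1°. Now to the cleat.

jog_arm(targets=[[7,[2,0,0],0.14],[7,[5,0,-0.5],0.29],[7,[9,0,-1],0.43],[7,[13,0,-1.5],0.57],[7,[17,0,-2],0.72],[7,[21.1,0,-2.4],0.86],[7,[21.1,2,-2.4],1.01],[7,[21.1,4,-2.4],1.15],[7,[21.1,6,-2.4],1.3],[7,[21.1,8,-2.4],1.44]])

```text
time_s: 5.65
ee_pos: [0.4808, 0.1648, 0.1332]
eef_rot: [-1.571, 0.003, 0.259]
force: [-0.6, 0.6, 0.2]
grip_width: 0.0701
```

Run:
```python
from h import *
plan([[.4819,.165,.11,-.106]])
```

```text
now [0.4808 0.1648 0.1332] yaw 0.2592 t 5.65 F [-0.6  0.6  0.2]
[0.11, 2.32, -0.01] turn 0.365 |d| 0.023
```

jog_arm(targets=[[7,[0.1,1,0],0.14],[7,[0.1,2.3,0],0.28],[7,[0.1,2.3,0],0.365],[7,[0.1,2.3,0],0.365]])

```text
time_s: 6.05
ee_pos: [0.4818, 0.1649, 0.111]
eef_rot: [-1.572, 0.003, -0.101]
force: [-0.8, 0.7, -0.8]
grip_width: 0.0699
```

Run:
```python
from h import *
plan([[.4819,.165,.036,-.106]])
c,q=snap("wrist"); np.save("w3.npy",q); cv2.imwrite("pics/w3.png",c["img"][...,::-1])
v,u=np.mgrid[0:384,0:512]; b=c["img"].astype(int)
m=(abs(q[...,2]-.04)<.004)&(abs(q[...,0]-.48)<.05)&(abs(q[...,1]-.165)<.1)&(b[...,0]-b[...,2]>40)
k,l,s,_=cv2.connectedComponentsWithStats(m.astype(np.uint8)); m=l==1+np.argmax(s[1:,4])
print(m.sum(),cv2.minAreaRect(q[m][:,:2].astype(np.float32)),np.median(q[m][:,2]))
```

```text
now [0.4818 0.1649 0.111 ] yaw -0.1013 t 6.05 F [-0.8  0.7 -0.8]
[0.01, 7.5, 0.01] turn 0.005 |d| 0.075
6736 ((0.4835933744907379, 0.16498327255249023), (0.1590389460325241, 0.03012453205883503), 83.83750915527344) 0.03980264673785254
```

View pics/w3.png

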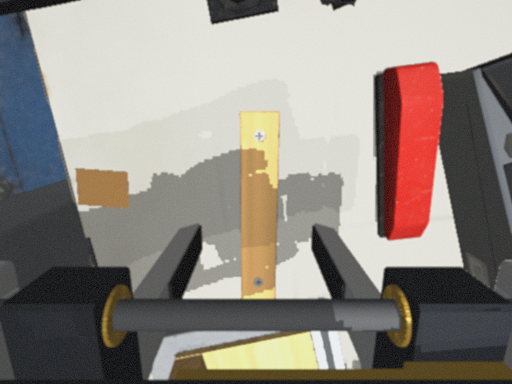

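Cleat (258,205) sits centred and parallel between the open fingers (190/325), position agrees within 2 mm. Descend and grip.

jog_arm(targets=[[7,[0.1,4,0],0.005],[7,[0.1,6.5,0],0.005],[7,[0.1,7.5,0],0.005],[7,[0.1,7.5,0],0.005],[4.5,[0.1,7.5,0],0.005],[3.4,[0.1,7.5,0],0.005],[2,[0.1,7.5,0],0.005],[2,[0.1,7.5,0],0.005],[2,[0.1,7.5,0],0.005],[2,[0.1,7.5,0],0.005]], grip_force=40)

```text
time_s: 7.1
ee_pos: [0.4839, 0.1651, 0.0382]
eef_rot: [-1.571, -0.0, -0.105]
force: [-0.2, -0.9, 2.0]
grip_width: 0.0299
```

jog_arm(targets=[[2,[0,0,0],0],[2,[0,0,0],0],[2,[0,-1,0],0],[2,[0,-3,0],0],[2,[0,-7,0],0],[2,[0,-11,0],0],[2,[0,-11,0],0]])

```text
time_s: 7.8
ee_pos: [0.4858, 0.1657, 0.1533]
eef_rot: [-1.568, -0.008, -0.105]
force: [-0.2, -0.5, -2.1]
grip_width: 0.0295
```

Run:
```python
from h import *
c,q=snap("wrist")
# cleat centre is at TCP +- along its length: measure on top face
o=ctrl.get_obs(); M=R.from_euler("xyz",o["eef_rot"]).as_matrix(); p=(q-o["ee_pos"])@M
b=c["img"].astype(int)
m=(abs(p[...,1]+.004)<.006)&(abs(p[...,0])<.018)&(abs(p[...,2])<.12)&(b[...,0]-b[...,2]>30)
print(m.sum(),"z ends mm",np.percentile(p[m][:,2],[0.5,99.5])*1e3,cv2.minAreaRect(p[m][:,[0,2]].astype(np.float32)),np.median(p[m][:,1]))
w=lambda x,y,z:list(fromf([x/1e3,y/1e3,z/1e3]))+[PSI]
plan([w(-40,-55,140-21),w(-28,-50,36)])
```

```text
11601 z ends mm [-78.500901    79.18240467] ((0.0012474488466978073, -0.0004537925124168396), (0.16037942469120026, 0.031119929626584053), 89.68682861328125) -0.004466163008871691
now [0.4847 0.1654 0.1505] yaw -0.1049 t 7.85 F [ 0.3  0.2 -1.6]
[5.35, 1.05, -31.75] turn -0.239 |d| 0.322
[6.4, 9.35, -30.98] turn -0.239 |d| 0.33
```

jog_arm(targets=[[2,[1,0,-3],0],[2,[2,0,-7],-0.05],[2,[3,0,-12],-0.1],[2,[4,0,-17],-0.15],[2,[5,0,-22],-0.2],[2,[6,0,-27],-0.24],[2,[6.4,0,-30],-0.24],[2,[6.4,1,-31],-0.24],[2,[6.4,4,-31],-0.24],[2,[6.4,4,-31],-0.24]])

```text
time_s: 8.85
ee_pos: [0.5127, -0.149, 0.1037]
eef_rot: [-1.567, 0.007, 0.135]
force: [-0.4, -0.5, -1.3]
grip_width: 0.0296
```

Run:
```python
from h import *
w=lambda x,y,z:list(fromf([x/1e3,y/1e3,z/1e3]))+[PSI]
plan([w(-28,-50,36)])
o=ctrl.get_obs();print(tof(o["ee_pos"])*1e3)
c,q=snap("wrist"); cv2.imwrite("pics/w4.png",c["img"][...,::-1])
M=R.from_euler("xyz",o["eef_rot"]).as_matrix(); p=tof(q); z=p[...,2]
s=(abs(p[...,0]+.04)<.015)&(abs(p[...,1]-.05)<.04)&(z>.038)&(z<.055)
print(s.sum(), "arm y",np.percentile(p[s][:,1],[1,50,99])*1e3 if s.any() else 0)
```

```text
now [ 0.5127 -0.149   0.1037] yaw 0.1345 t 8.85 F [-0.4 -0.5 -1.3]
[0.32, 4.67, -0.09] turn 0.0 |d| 0.047
[-31.17867665 -49.12092361  82.74962658]
2300 arm y [38.42715778 52.03713066 67.9562655 ]
```

View pics/w4.png

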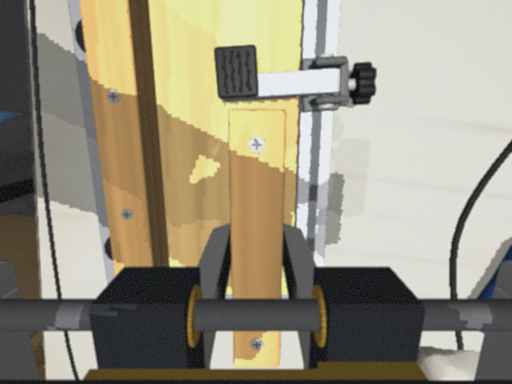

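Cleat held straight, its left end (257,108) just clear of the arm (300,85), fence edge at (303,180). Lower onto the panel.

jog_arm(targets=[[2,[0.1,2,0],0],[2,[0.1,3.5,0],0],[2,[0.1,4.3,0],0],[2,[0.1,4.5,0],0],[2,[0.1,4.5,0],0],[2,[0.1,4.5,0],0]])

```text
time_s: 9.5
ee_pos: [0.5164, -0.1498, 0.0638]
eef_rot: [-1.571, -0.001, 0.135]
force: [-0.6, -0.4, -1.4]
grip_width: 0.0295
```

jog_arm(targets=[[2,[0,0.1,0],0],[2,[0,0.15,0],0],[2,[0,0.15,0],0]])

```text
time_s: 9.8
ee_pos: [0.516, -0.1498, 0.0616]
eef_rot: [-1.571, -0.0, 0.135]
force: [0.1, 0.3, -1.8]
grip_width: 0.0295
```

jog_arm(targets=[[2,[0,0.2,0],0],[2,[0,0.35,0],0],[2,[0,0.35,0],0]])

```text
time_s: 10.1
ee_pos: [0.5161, -0.1499, 0.0592]
eef_rot: [-1.571, -0.0, 0.135]
force: [-7.0, 3.4, 15.9]
grip_width: 0.0297
```

jog_arm(targets=[[2,[0,0.1,0],0],[2,[0,0.1,0],0]])

```text
time_s: 10.3
ee_pos: [0.5162, -0.1499, 0.0591]
eef_rot: [-1.571, -0.001, 0.135]
force: [-13.0, 4.3, 29.6]
grip_width: 0.0295
```

jog_arm(targets=[[2,[0,-0.18,0],0],[2,[0,-0.18,0],0],[2,[0,-0.18,0],0]])

```text
time_s: 10.6
ee_pos: [0.5162, -0.1499, 0.0592]
eef_rot: [-1.571, -0.0, 0.135]
force: [-3.0, 1.0, 8.5]
grip_width: 0.0299
```

jog_arm(targets=[[2,[0,0,0.3],0],[2,[0,0,0.6],0],[2,[0,0,0.7],0],[2,[0,0,0.7],0]])

```text
time_s: 11.0
ee_pos: [0.5156, -0.1431, 0.0592]
eef_rot: [-1.572, -0.001, 0.135]
force: [-0.5, -0.8, 5.6]
grip_width: 0.0297
```

jog_arm(targets=[[2,[0,0,0.1],0],[2,[0,0,0.2],0],[2,[0,0,0.2],0]])

```text
time_s: 11.3
ee_pos: [0.5153, -0.1413, 0.0592]
eef_rot: [-1.572, -0.001, 0.135]
force: [0.3, -1.6, 5.3]
grip_width: 0.0295
```

jog_arm(targets=[[2,[0,0,0.1],0],[2,[0,0,0.1],0]])

```text
time_s: 11.5
ee_pos: [0.5152, -0.1404, 0.0592]
eef_rot: [-1.572, -0.001, 0.135]
force: [0.3, -3.5, 5.1]
grip_width: 0.0296
```

jog_arm(targets=[[2,[0,0,0.1],0],[2,[0,0,0.1],0]])

```text
time_s: 11.7
ee_pos: [0.5153, -0.14, 0.0592]
eef_rot: [-1.573, -0.002, 0.135]
force: [2.0, -8.6, 2.1]
grip_width: 0.03
```

jog_arm(targets=[[2,[0.4,0,0],0],[2,[0.8,0,0],0],[2,[1.1,0,0],0],[2,[1.1,0,0],0]])

```text
time_s: 12.1
ee_pos: [0.5257, -0.1382, 0.0592]
eef_rot: [-1.572, -0.0, 0.135]
force: [-2.6, -5.9, 7.1]
grip_width: 0.0296
```

jog_arm(targets=[[2,[0.1,0,0],0],[2,[0.15,0,0],0],[2,[0.15,0,0],0]])

```text
time_s: 12.4
ee_pos: [0.5268, -0.138, 0.0592]
eef_rot: [-1.572, 0.0, 0.135]
force: [-6.4, -5.9, 10.3]
grip_width: 0.0294
```

jog_arm(targets=[[2,[0.1,-0.05,0],0],[2,[0.1,-0.05,0],0]])

```text
time_s: 12.6
ee_pos: [0.5278, -0.1378, 0.0592]
eef_rot: [-1.572, 0.0, 0.135]
force: [-2.1, -5.6, 2.9]
grip_width: 0.0299
```

jog_arm(targets=[[2,[0,0,0],0],[2,[0,0,0],0]])

```text
time_s: 12.8
ee_pos: [0.5278, -0.1378, 0.0592]
eef_rot: [-1.572, 0.0, 0.135]
force: [-2.7, -5.0, 2.0]
grip_width: 0.0292
```

Run:
```python
from h import *
o=ctrl.get_obs();print(tof(o["ee_pos"])*1e3, o["force"]@RF,o["moment"]@RF,o["eef_rot"])
```

```text
[-14.72738992 -40.04968447  38.1898881 ] [-3.38092461 -4.59456043  1.95056557] [-0.96056882  0.60260177  0.29637466] [-1.57187467e+00  3.86912616e-04  1.35272017e-01]
```

Not yet at the fence (still sliding); continue 1 mm at a time.

jog_arm(targets=[[2,[0.1,0,0],0],[2,[0.1,0,0],0]])

```text
time_s: 13.0
ee_pos: [0.5283, -0.1377, 0.0592]
eef_rot: [-1.572, 0.002, 0.135]
force: [-7.2, -5.7, 6.1]
grip_width: 0.0293
```

jog_arm(targets=[[2,[0.1,0,0],0],[2,[0.1,0,0],0]])

```text
time_s: 13.2
ee_pos: [0.5285, -0.1376, 0.0592]
eef_rot: [-1.571, 0.004, 0.135]
force: [-13.2, -5.9, 11.5]
grip_width: 0.0298
```

jog_arm(targets=[[2,[0.05,-0.04,0],0],[2,[0.05,-0.04,0],0],[2,[0.05,-0.04,0],0]])

```text
time_s: 13.5
ee_pos: [0.5286, -0.1376, 0.0593]
eef_rot: [-1.571, 0.005, 0.135]
force: [-14.3, -8.3, 8.8]
grip_width: 0.0295
```

```bash
python3 - <<'E'
from h import *
o=ctrl.get_obs();print(tof(o["ee_pos"])*1e3, o["force"]@RF,o["moment"]@RF,o["eef_rot"])
c,q=snap("wrist"); cv2.imwrite("pics/w5.png",c["img"][...,::-1])
c,q2=snap("side"); cv2.imwrite("pics/s5.png",cv2.resize(c["img"][170:310,130:330,::-1],None,fx=3,fy=3))
p=tof(q);z=p[...,2]
s=(abs(z-.04)<.004)&(abs(p[...,0]+.012)<.03)&(p[...,1]<.037)&(p[...,1]>-.13)&(c["img"][...,0]>-1)
r=cv2.minAreaRect(p[s][:,:2].astype(np.float32)); print("cleat top",r)
a=(abs(p[...,0]+.045)<.01)&(p[...,1]>.02)&(p[...,1]<.08)&(z>.038)&(z<.055); print("arm y",np.percentile(p[a][:,1],[1,99]),"z",np.percentile(z[a],[5,50,95]))
for i in range(4): o=ctrl.get_obs(); print(o["time_s"],o["force"]@RF)
E
python3 -c "
import cv2,numpy as np
a=cv2.imread('pics/w5.png');b=cv2.imread('pics/s5.png');b=cv2.resize(b,(549,384))
cv2.imwrite('pics/f5.png',cv2.resize(np.hstack([a,b]),(800,290)))"
```

```text
[-13.88331496 -39.99018312  38.26896799] [-15.285468    -6.29994673   8.79494113] [-1.11311891e+00  3.04150513e+00 -9.00196421e-04] [-1.57095151  0.00461599  0.13495789]
cleat top ((-0.014151728712022305, -0.04161630570888519), (0.16081085801124573, 0.05339904874563217), 85.94242858886719)
arm y [0.0385239  0.06785358] z [0.04563079 0.04697304 0.04834546]
13.6 [-14.69332684  -4.86874835   8.78202895]
13.6 [-14.69332684  -4.86874835   8.78202895]
13.6 [-14.69332684  -4.86874835   8.78202895]
13.6 [-14.69332684  -4.86874835   8.78202895]
```

View pics/f5.png

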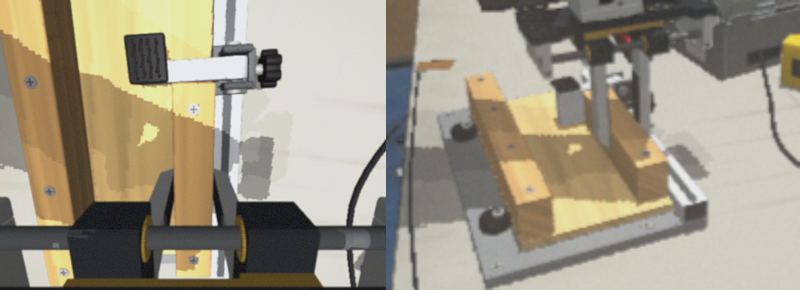

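Left: cleat (193,150) lies flush along the fence, its end against the arm (200,68). Right: it lies flat on the panel, arm down. Check for drift, then hand in.

jog_arm(targets=[[2,[0,-0.02,0],0],[2,[0,-0.02,0],0],[2,[0,-0.02,0],0],[2,[0,-0.02,0],0],[2,[0,-0.02,0],0],[2,[0,-0.02,0],0],[2,[0,-0.02,0],0],[2,[0,-0.02,0],0]])

```text
time_s: 14.4
ee_pos: [0.5286, -0.1376, 0.0593]
eef_rot: [-1.571, 0.005, 0.135]
force: [-13.7, -7.6, 6.7]
grip_width: 0.03
```

Run:
```python
from h import *
o=ctrl.get_obs(); f=o["force"]@RF; print(tof(o["ee_pos"])*1e3,f,o["eef_rot"])
if -18<f[0]<-12 and f[1]<-2 and f[2]>0: print(ctrl.hand_in())
```

```text
[-13.89188037 -39.97715169  38.26242337] [-14.59434687  -5.74408671   6.66007814] [-1.5708797   0.00465988  0.13487021]
the job is handed in; nothing more can be done
None
```

I pressed the stop arm fully down first, then laid the cleat on the panel against the fence and the stop arm. I handed the job in at 14.4 s with the arm still gripping and pushing.

- **Stop arm:** I pressed until the tab met its hard stop, at 18 N or slightly more. At the last look the tab's top was 47 mm above the panel, as it should be when down.
- **Push on the fence:** The wrist read 14.6 N, steady over the last 0.8 s. Friction on the panel may take a few newtons of that, so the fence itself may feel a little less.
- **Butt and hold-down:** The cleat presses the stop arm with about 6 N and the panel with about 7 N, and the position was not drifting.
- **Position:** Going by the grip point, the cleat sits at x −13.9 mm and y −40.0 mm in my fence frame. My camera-based fence frame read about 1 mm short in x, so this fits the nominal −15 mm. The arm's right side measured 38.5–39.6 mm, which makes the butt contact fit within 1–2 mm.

**Checks that disagreed:** My fit of the cleat's outline in the last wrist image failed; it came out 53 mm wide, because fingers and tab were included. I judged flushness from the contact forces and the pictures instead. The tool is tilted by about 0.27° under the push. I never moved near the screwdriver, tape measure or stapler, but I did not measure their positions again at the end.

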